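Zero the stroke gauge and feed one battery cell

ROBOT

A 6-joint arm with a two-finger parallel gripper is mounted at the origin on the work surface. World frame = base frame: x ahead of the robot, y to its left, z up, the work surface at z = 0. Lengths are in mm, angles in rad, forces in N, time in s.
With the tool pointing down it reaches from about 325 to 900 mm from the base axis. Payload 3.5 kg.
Tool frame: the origin (TCP) lies on the centre line of the jaws, within the pads' length; the fingertips stand 17 mm ahead of it and the grasp point (between the pads) lies 2 mm behind it; z points along the fingers, y is the line along which they close (so a half turn about z gives the same grasp; the last joint's range is limited). The gripper opens to 85 mm and grips with 20 to 120 N. Pads are 22 mm wide; open, the fingers measure 114 mm over their backs; the gripper's body (76 mm by 85 mm) begins 54 mm behind the grasp point. The pads swing forward as they close: fully open they stand 13 mm farther back than shut.
Start: joints at [-1.24, 0.276, -0.026, 1.268, 0, 1.467], TCP at [262.689, -567.112, 248.313] pointing down, gripper open.
Joint ranges: [-3.12, 3.12], [-0.85, 1.88], [-1.08, 1.24], [-1.95, 2.15], [-1.57, 1.53], [-3.14, 3.14]. Speed limits (rad/s): [2.57, 2.57, 3.14, 3.14, 3.14, 3.14].

INTERFACE

Orientations are given as a rotation vector (axis times angle).
In Python, from station import robot, camera, camera_params, spotter gives the robot as it stands.
- The arm moves only by the tool send_rows, never from a script. Its argument "deltas" is a list of rows, each an object with "dp": the shift along the tool's x, y, z in units of 0.03 m (1.0 is 0.03 m), a list of three; "turn": the turn about the tool's z in units of 0.08 rad (1.0 is 0.08 rad); "hand": the closure, from -1 (fully open) to 1 (shut). A call has 1 to 8 rows; each row shifts and turns the commanded pose from where the row before left it, along the tool's axes as they then stand; what a row does not reach is not made up. A row lasts 1/8 s, in which the tool goes at most 62.5 mm and 10.7 degrees, less where a joint would pass 70% of its speed; a pose out of reach is approached as far as the arm can. A call with a number of a shift or a turn outside -1 to 1 is refused whole. A call with a gripper value outside its range is refused whole. The fingers move at their own pace and stop on an object; the grip force is fixed at half the most. Time passes only in rows, so rows that do not move let the fingers close. It gives the time, the measured TCP pose, the force, the opening and the grip force at its end, in the units of the state.
- robot.sense(): the state, without advancing time (a new reading comes with each control period).
- camera(name): name is "side" or "top"; returns (picture, depth): 480x640x3 uint8, blue, green, red; 480x640 float32, mm along the optical axis (not along the pixel's ray), 0 where there is no reading.
- camera_params(name): a dict with "fx", "fy", "cx", "cy" (pixels), "R" (3x3) and "t" (3): a world point X has camera coordinates R X + t. Camera axes: x right, y down, z forward; pixel columns grow to the right and rows downward; lengths in mm; the calibration is good to about 2 mm. A picture is of the moment at which its call begins. camera_params takes no time and is no camera call.
- robot.hand_in(): hands the job in; it is judged then, once.
Trained networks look in the newest picture that a camera, given by its name, has taken for a name from the list of things; names that differ only in an ending like _2 or _b are one class to them, and where a whole thing is asked for, a point or a joint stands for the part that bears it (a point fixed in the world has none). Each returns a list of dicts, best first, with "confidence" (0 to 1); they miss things now and then, are a little off and sometimes report something else, mostly with a low value. They report only what shows in the picture. A call takes as long as a camera call. They do not tell look-alikes from the thing itself.
- spotter.spot_in(thing, camera): "point" ([column, row] in pixels, amid what is visible of it).
- spotter.trace(thing, camera): "pixels" (480x640 bool, what is visible of it) and "point" ([column, row] in pixels, amid what is visible of it).
- spotter.place_of(thing, camera): "point" ([column, row] in pixels: a listed point, or the origin of a listed thing).
The state is a dict: "time": time; "joint_pos": joint angles; "joint_velocities": joint speeds; "joint_efforts": joint torques, N m; "position": TCP position; "tcp_rot": TCP orientation; "ft_force": force on the tool from outside, world axes, zero at the start; "wrist_torque": the same for the moment, N m; "gripper_width": opening from 0.0 (shut) to 1.0 (fully open); "gripper_force": force on a finger pad.
Only numpy, scipy, OpenCV 4.12 (cv2) and the standard library are available. Lean on these libraries where they do the work, as an engineer would, in place of code of your own. Each camera call takes 0.05 s, during which the arm holds its last target. There are 200 camera calls.

TASK

Start a new pack at the battery-cell feeder: with its slide at rest, turn the bezel of the stroke gauge until the zero mark of the dial stands under the pointer. Then push the sprung slide once, all the way in to its stop, so that one cell, and only one, rolls down into the trough, and let the slide spring back out. Leave the gauge zeroed and the other things on the bench as they are.

Things in the scene. Friction and masses are not known exactly. Their poses are not given: they have to be found in the camera images.
- feeder: Battery-cell feeder, fixed on a green mat 3 mm thick. Origin under the middle of its magazine, on the mat's top; x points from the push plate through the magazine to the trough (away from the robot, give or take 25 degrees), y from the magazine to the gauge, z up. Aluminium base 12 mm high, x -95 to 105, y -50 to 50 mm, with a wing out to the gauge post at x -5, y 125 mm.
- magazine_top (a point): Centre of the open top of the black upright magazine: feeder x 0, y 0, z 100 mm. The magazine spans x -15 to 15, y -39 to 39 mm. Three pink cells lie in it, one above the other, along feeder y. The lowest one leaves at the bottom on the +x side, over a 2 mm lip.
- trough (a point): Where the fed cell's centre comes to rest in the trough: feeder x 80, y 0, z 26 mm. The steel ramp slopes down to it from the magazine; the black end stop has its inner face at feeder x 90 and its top at z 38 mm, and the cheeks stand at y +-38 mm, tops at z 40 mm.
- slide (a joint): Travel of the sprung slide along the feeder's +x, in m: 0 at rest (out), 0.030 at the stop. Its spring pushes back with about 3 N at the start and 11 N at the stop, and returns the slide by itself. The lowest cell is sure to be fed only by a full stroke. The gauge pointer turns with the slide, 1 rad clockwise per 6.7 mm.
- push_plate (a point): Middle of the push face (looking to feeder -x) of the slide's black upright plate; push it to feeder +x. Plate 46 mm wide (y), z 18 to 74 mm over the mat, 8 mm thick; at rest this point is at feeder x -130, y 0, z 50 mm; it moves with the slide. A cross arm, z 44 to 52 mm, runs 28 mm beyond the face to y 132 mm and drives the gauge spindle.
- bezel (a joint): Angle of the gauge's bezel and dial face, in rad, about the vertical: how far the zero mark stands anticlockwise (seen from above) of the pointer at rest; 0 when the pointer reads zero. At rest the pointer points along feeder +x. Range -0.8 to 2.2; friction 0.04 N m holds it where it is left.
- bezel_top (a point): Centre of the bezel's top, feeder x -5, y 125, z 80 mm. Bezel: dark knurled steel disc 58 mm across, z 65 to 80 mm, axis vertical, gripped across from above. White face with short thin ticks and one broad long black one, the zero mark, lying along this point's x axis; black pointer 3 mm above. Below: case 52 mm across, z 35 to 64, and a stem at z 48 mm towards -x.
- cell0: Lowest of the three pink cells in the magazine, the one to be fed: 18.5 mm across, 65 mm long, 46 g. Origin at its centre, y along its length. It starts at feeder x 0, y 0, z 39 mm.
- cell1: Second cell in the magazine, just above the first, the same; origin at its centre.
- cell2: Top cell in the magazine, the same; origin at its centre.
- pack: Bystander: four-cell pack, 46 x 46 x 67 mm tall, two square black printed brackets around four pink-wrapped cells; origin under its centre
- bracket: Bystander: empty black four-hole bracket, 56 x 56 x 10 mm, lying flat; origin under its centre
- tape: Bystander: roll of ochre tape, 90 mm across, 24 mm tall; origin under its centre
- driver: Bystander: screwdriver with a black handle, 170 mm long, lying on the mat; origin under its middle
- cell_standing: Bystander: single pink cell standing on end, 18.5 mm across, 65 mm tall; origin under its centre
- parts_tray: Bystander: open grey parts tray, 90 x 130 x 25 mm; origin under its centre
- jar: Bystander: white jar with a blue lid, 60 mm across, 50 mm tall; origin under its centre
- caliper: Bystander: caliper lying flat, 200 mm long, 12 mm tall; origin under the middle of its beam
There are look-alikes about, which are no part of the job. What is shaped like the cell2 but blue or white is not meant.

How it is judged (in metres and radians):
On the way, in this order (a step that is already met when the one before it is completed fails the run):
1. the gauge is set to zero with the slide at rest and no cell fed yet, and the bezel let go (value of joint bezel between -0.12 and 0.12 rad and value of joint slide below 0.003 m and x of cell0 in the frame of feeder below 0.016 m and contact force between the fingers and feeder below 0.1 N), for 0.3 s.
2. the slide is pushed fully in to its stop (value of joint slide above 0.0275 m), for 0.05 s.
3. the slide is back out (value of joint slide below 0.003 m), for 0.1 s.
At the end, for the whole second after the job is handed in: The lowest cell lies at rest in the trough against the end stop, the other two are still in the magazine, the slide is back out within 3 mm of rest, the zero mark stands within 0.12 rad (7 degrees) of the pointer's rest direction (value of joint bezel between -0.12 and 0.12 rad and value of joint slide below 0.003 m and x of cell0 in the frame of feeder between 0.065 and 0.09 m and y of cell0 in the frame of feeder between -0.01 and 0.01 m and z of cell0 in the frame of feeder below 0.04 m and linear speed of cell0 below 0.02 m/s and x of cell1 in the frame of feeder between -0.016 and 0.016 m and x of cell2 in the frame of feeder between -0.016 and 0.016 m); the robot touches nothing.
It fails at once if a second cell leaves the magazine (x of any of cell1, cell2 in the frame of feeder above 0.03 m).
It fails at once if a bystander is knocked more than 25 mm away or toppled (distance of any of pack, bracket, tape, driver, cell_standing, parts_tray, jar, caliper from where it was at the start of the episode above 0.025 m or angle between any of pack, cell_standing, jar's own z axis and vertical above 0.6 rad).
It also fails if it takes over 43 s, if anything falls off the work surface, if the arm or the gripper's body presses on something with over 40 N, if the wrist force passes 120 N, or if a joint passes its speed limit or range.

## Working session

There is one attempt and no reset: what is moved stays moved. The work goes in short steps, Python scripts to look and compute and a tool call to move; the robot and the scene stay as the last step left them, time stands still between calls to the robot, and variables do not carry over. Pictures are saved under pics/ and viewed, at most 10 in all, crops included, and the job is handed in when it is done.

Besides the shell and the picture viewer there is one more tool, called after ">>>" by a JSON object that holds its "op" and its "data", one argument or row to a line. send_rows: Moves the arm, as the interface text tells. Its arguments: {"type":"object","properties":{"deltas":{"type":"array"}},"required":["deltas"]}

```bash
mkdir -p pics
cat > h.py <<'E'
import numpy as np, cv2
from scipy.spatial.transform import Rotation as Ro
from station import robot, camera, camera_params, spotter
def world(c,uv,depth):
    p=camera_params(c); R=np.array(p["R"]);t=np.array(p["t"])
    u,v=uv
    return R.T@(np.array([(u-p["cx"])/p["fx"]*depth,(v-p["cy"])/p["fy"]*depth,depth])-t)
def onz(c,uv,z):
    a=world(c,uv,0);b=world(c,uv,1); return a+(b-a)*(z-a[2])/(b-a)[2]
def pix(c,X):
    p=camera_params(c); q=np.array(p["R"])@X+np.array(p["t"]); return np.array([p["fx"]*q[0]/q[2]+p["cx"],p["fy"]*q[1]/q[2]+p["cy"]])
E
python3 - <<'E'
from h import *
for c in("top","side"):
    im,d=camera(c); cv2.imwrite(f"pics/{c}0.png",im)
    print(c,world(c,(320,240),0))
    for n,z in(("magazine_top",103),("bezel_top",83),("trough",29),("push_plate",53),("cell2",80),("feeder",3)):
        r=spotter.place_of(n,c)
        for e in r[:2]:
            print(n,round(e["confidence"],2),np.round(e["point"]),np.round(onz(c,e["point"],z),1))
s=robot.sense();print({k:np.round(v,3) for k,v in s.items()})
E
```

```text
top [ 285.41058925   11.36287674 1322.65652462]
magazine_top 0.89 [315. 177.] [603.8  10.2 103. ]
bezel_top 0.7 [269. 201.] [554.8 112.1  83. ]
trough 0.92 [304. 155.] [675.9  37.1  29. ]
push_plate 0.85 [340. 232.] [489.2 -47.   53. ]
push_plate 0.28 [320. 181.] [607.7  -1.   53. ]
cell2 0.77 [207. 346.] [240.  239.7  80. ]
cell2 0.64 [430. 343.] [ 245.7 -235.2   80. ]
feeder 0.95 [318. 190.] [597.9   2.8   3. ]
side [-185.84117852  826.68660849  903.58645019]
magazine_top 0.95 [287. 216.] [611.8   2.4 103. ]
bezel_top 0.89 [271. 260.] [549.4 125.5  83. ]
trough 0.94 [261. 239.] [669.  38.  29.]
trough 0.4 [238. 312.] [533.7 247.2  29. ]
push_plate 0.75 [346. 241.] [486.7 -56.1  53. ]
push_plate 0.64 [260. 239.] [649.3  61.1  53. ]
cell2 0.64 [351. 389.] [206.9 295.1  80. ]
cell2 0.52 [291. 225.] [6.026e+02 4.000e-01 8.000e+01]
feeder 0.84 [292. 251.] [603.1   4.2   3. ]
{'time': np.float64(0.7), 'joint_pos': array([-1.24 ,  0.276, -0.026,  1.268,  0.   ,  1.467]), 'joint_velocities': array([ 0.   , -0.   , -0.001,  0.   ,  0.   ,  0.001]), 'joint_efforts': array([-0.0000e+00, -4.4533e+01,  2.9548e+01,  1.0000e-03, -0.0000e+00,
        0.0000e+00]), 'position': array([ 262.705, -567.128,  248.373]), 'tcp_rot': array([3.068, 0.676, 0.   ]), 'ft_force': array([ 0.305, -0.519,  0.984]), 'wrist_torque': array([0.042, 0.007, 0.016]), 'gripper_force': np.float64(0.0), 'gripper_width': np.float64(0.999)}
```

View pics/top0.png

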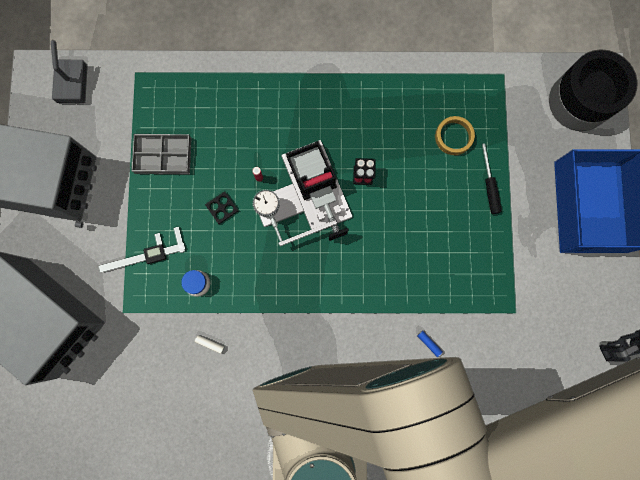

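View pics/side0.png

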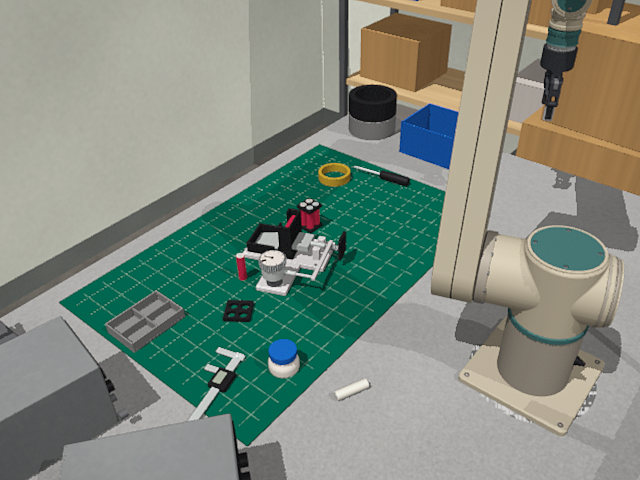

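```bash
cat >> h.py <<'E'
from scipy.optimize import least_squares
P={"magazine_top":(0,0,100),"bezel_top":(-5,125,80),"trough":(80,0,26),"push_plate":(-130,0,50),"feeder":(0,0,0)}
def f2w(q,p):
    c,s=np.cos(q[2]),np.sin(q[2]); return np.array([q[0]+c*p[0]-s*p[1],q[1]+s*p[0]+c*p[1],p[2]+3])
def fit(n=3):
    O=[]
    for _ in range(n):
        for c in("top","side"):
            camera(c)
            for k in P:
                r=spotter.place_of(k,c)
                if r: O.append((c,k,np.array(r[0]["point"])))
    f=lambda q:np.concatenate([pix(c,f2w(q,P[k]))-o for c,k,o in O])
    s=least_squares(f,[600,5,.43],loss="soft_l1"); return s.x,f(s.x).reshape(-1,2),O
E
python3 - <<'E'
from h import *
q,r,O=fit(2);print(q)
for o,e in zip(O,r):print(o[0],o[1],np.round(e,1))
for c in("top","side"):
    im,d=camera(c)
    u,v=pix(c,f2w(q,P["bezel_top"])).astype(int)
    cv2.imwrite(f"pics/{c}1.png",cv2.resize(im[v-24:v+24,u-32:u+32],None,fx=10,fy=10,interpolation=cv2.INTER_CUBIC)); print(u,v)
    for n in("cell_standing","pack","bracket"):
        e=spotter.place_of(n,c)[0]; w=onz(c,e["point"],3); dx=w[:2]-q[:2]; C,S=np.cos(q[2]),np.sin(q[2])
        print(n,w,"feeder",C*dx[0]+S*dx[1],-S*dx[0]+C*dx[1])
print(robot.sense()["time"])
E
```

```text
[6.02868793e+02 5.86887953e+00 3.86734207e-01]
top magazine_top [ 0.2 -0.9]
top bezel_top [-1.2 -0.7]
top trough [-63.1 -20.9]
top push_plate [0.8 2.1]
top feeder [-2.2 -0.6]
side magazine_top [ 4.4 -0.5]
side bezel_top [ 0.4 -2.4]
side trough [-1.1 -3.9]
side push_plate [0.1 0.8]
side feeder [ 0.1 -1.2]
top magazine_top [0.1 2.1]
top bezel_top [-2.1  0.7]
top trough [-2.8  1.3]
top push_plate [-0.7  1.4]
top feeder [ 3.  -1.3]
side magazine_top [3.2 2.7]
side bezel_top [ 1.3 -1.7]
side trough [-0.  -1.7]
side push_plate [-1.3 -0.7]
side feeder [-0.4 -0.9]
265 202
cell_standing [627.48448922 145.04057123   3.        ] feeder 75.28852873373003 119.60907026440535
pack [ 642.7984094  -103.85313782    3.        ] feeder -4.402752146768037 -116.67866598884248
bracket [553.82940289 224.55536965   3.        ] feeder 37.06344927296671 221.03154415580255
272 257
cell_standing [625.58433189 141.42545251   3.        ] feeder 72.16520685948524 116.97761787981324
pack [ 638.8418961  -100.11411933    3.        ] feeder -6.656830067384284 -111.72352830984161
bracket [558.91596429 231.03895619   3.        ] feeder 44.219733763004115 225.11781305995507
2.3
```

View pics/top1.png

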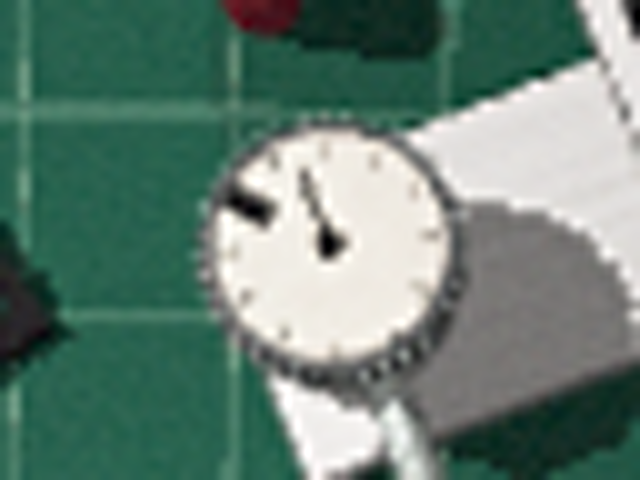

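View pics/side1.png

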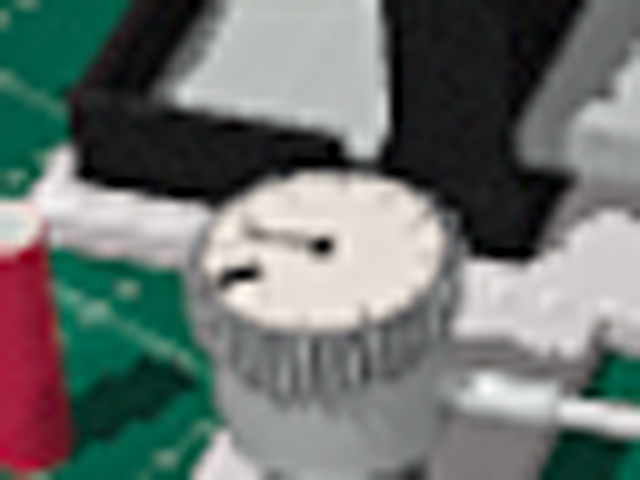

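Run:
```python
from h import *
q,r,O=fit(4);print("fit",q, robot.sense()["time"])
T=[(250,205,0),(275,160,1),(325,150,2),(375,160,3),(415,188,4),(432,235,5),(420,287,6),(390,330,7),(335,352,8),(285,333,9),(245,297,10),(233,250,11)]
W=lambda u,v,z:onz("top",(265-32+(u+.5)/10-.5,202-24+(v+.5)/10-.5),z)[:2]
w=np.array([W(a,b,83) for a,b,_ in T]); 
g=least_squares(lambda p:np.concatenate([(np.array([p[0]+p[3]*np.cos(p[2]-k*np.pi/6),p[1]+p[3]*np.sin(p[2]-k*np.pi/6)])-w[k])*(.5 if k==0 else 1) for k in range(12)]),[555,115,1.1,22],loss="soft_l1").x
print("dial centre,yaw,rad",g)
a,b=W(328,243,86),W(303,172,86);print("pointer",a,np.arctan2(*(b-a)[::-1]),np.linalg.norm(b-a))
print("bezel by fit",f2w(q,P["bezel_top"]),"push",f2w(q,P["push_plate"]))
im,d=camera("top"); u,v=pix("top",f2w(q,(0,20,20))).astype(int)
cv2.imwrite("pics/top2.png",cv2.resize(im[v-56:v+56,u-75:u+75],None,fx=5.3,fy=5.3,interpolation=cv2.INTER_CUBIC));print(u-75,v-56)
```

```text
fit [6.03645187e+02 6.71427425e+00 4.04159944e-01] 4.7
dial centre,yaw,rad [551.99636254 119.22615955   1.11515374  22.23969525]
pointer [551.76604977 119.63007836] 0.3437659783185135 16.992141874910775
bezel by fit [549.89220656 119.67717544  83.        ] push [484.11888829 -44.40777392  53.        ]
233 133
```

View pics/top2.png

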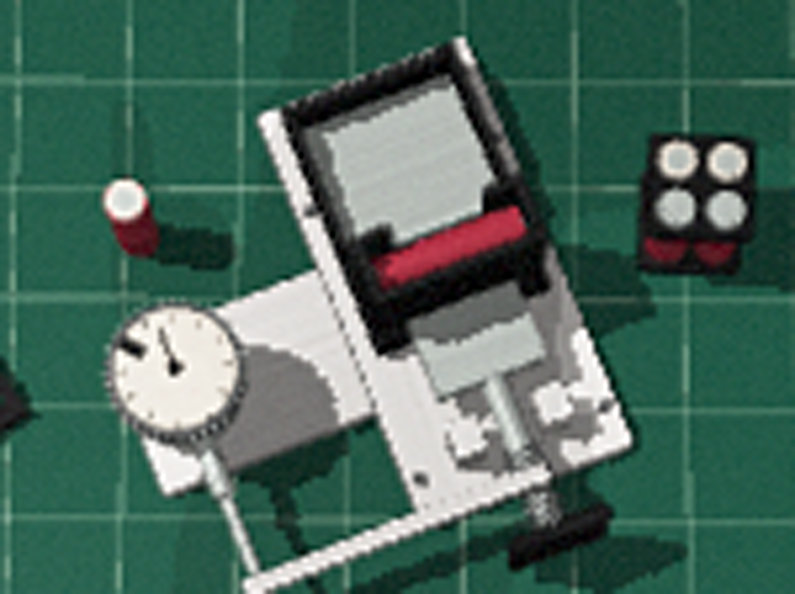

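>>> {"op": "send_rows", "data": {
  "deltas": [
    {"dp":[0.5,-0.45,0],"turn":0,"hand":-1},
    {"dp":[1,-0.91,0],"turn":0,"hand":-1},
    {"dp":[1,-0.91,0],"turn":0,"hand":-1},
    {"dp":[1,-0.91,0],"turn":0,"hand":-1},
    {"dp":[1,-0.91,0],"turn":0,"hand":-1},
    {"dp":[1,-0.91,0],"turn":0,"hand":-1},
    {"dp":[1,-0.91,0],"turn":0,"hand":-1},
    {"dp":[1,-0.91,0],"turn":0,"hand":-1}
  ]
}}

```text
time: 5.75
position: [381.0, -284.3, 248.4]
tcp_rot: [-3.068, -0.677, -0.001]
ft_force: [0.6, 0.7, -0.5]
gripper_width: 1.003
gripper_force: 0.0
```

>>> {"op": "send_rows", "data": {
  "deltas": [
    {"dp":[1,-0.91,0],"turn":0,"hand":-1},
    {"dp":[1,-0.91,0],"turn":0,"hand":-1},
    {"dp":[1,-0.91,0],"turn":0,"hand":-1},
    {"dp":[1,-0.91,0],"turn":0,"hand":-1},
    {"dp":[1,-0.91,0],"turn":0,"hand":-1},
    {"dp":[1,-0.91,0],"turn":0,"hand":-1},
    {"dp":[1,-0.91,0],"turn":0,"hand":-1},
    {"dp":[1,-0.91,0],"turn":0,"hand":-1}
  ]
}}

```text
time: 6.75
position: [506.2, 14.4, 248.4]
tcp_rot: [-3.067, -0.677, -0.0]
ft_force: [-0.9, -0.0, 0.2]
gripper_width: 0.999
gripper_force: 0.0
```

>>> {"op": "send_rows", "data": {
  "deltas": [
    {"dp":[1,-0.91,0],"turn":0,"hand":-1},
    {"dp":[1,-0.91,0],"turn":0,"hand":-1},
    {"dp":[0.87,-0.77,0],"turn":0,"hand":-1},
    {"dp":[0,0,0],"turn":-1,"hand":-1},
    {"dp":[0,0,0],"turn":-1,"hand":-1},
    {"dp":[0,0,0],"turn":-1,"hand":-1},
    {"dp":[0,0,0],"turn":-1,"hand":-1},
    {"dp":[0,0,0],"turn":-1,"hand":-1}
  ]
}}

```text
time: 7.75
position: [551.0, 119.7, 248.3]
tcp_rot: [-2.87, -1.277, 0.001]
ft_force: [0.9, 0.6, -0.1]
gripper_width: 0.999
gripper_force: 0.0
```

>>> {"op": "send_rows", "data": {
  "deltas": [
    {"dp":[0,0,1],"turn":-1,"hand":-1},
    {"dp":[0,0,1],"turn":-1,"hand":-1},
    {"dp":[0,0,0.5],"turn":-1,"hand":-1},
    {"dp":[0,0,0],"turn":-1,"hand":-1},
    {"dp":[0,0,0],"turn":-0.6,"hand":-1},
    {"dp":[0,0,0],"turn":0,"hand":-1}
  ]
}}

```text
time: 8.5
position: [551.3, 119.5, 173.3]
tcp_rot: [-2.591, -1.776, 0.0]
ft_force: [-0.8, -0.6, -1.1]
gripper_width: 1.001
gripper_force: 0.0
```

>>> {"op": "send_rows", "data": {
  "deltas": [
    {"dp":[0,0,1],"turn":0,"hand":-1},
    {"dp":[0,0,1],"turn":0,"hand":-1},
    {"dp":[0,0,0.7],"turn":0,"hand":-1},
    {"dp":[0,0,0.3],"turn":0,"hand":-1},
    {"dp":[0,0,0],"turn":0,"hand":-1}
  ]
}}

```text
time: 9.12
position: [551.8, 119.0, 83.1]
tcp_rot: [-2.591, -1.776, 0.001]
ft_force: [0.3, 0.1, 0.2]
gripper_width: 1.0
gripper_force: 0.0
```

Run:
```python
from h import *
u,v=265,202
im,d=camera("top");a=cv2.resize(im[v-30:v+30,u-40:u+40],(400,300),interpolation=cv2.INTER_CUBIC)
im,d=camera("side");u,v=272,250;b=cv2.resize(im[v-30:v+30,u-40:u+40],(400,300),interpolation=cv2.INTER_CUBIC)
cv2.imwrite("pics/g.png",np.hstack([a,b]))
```

```text
(no output)
```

View pics/g.png

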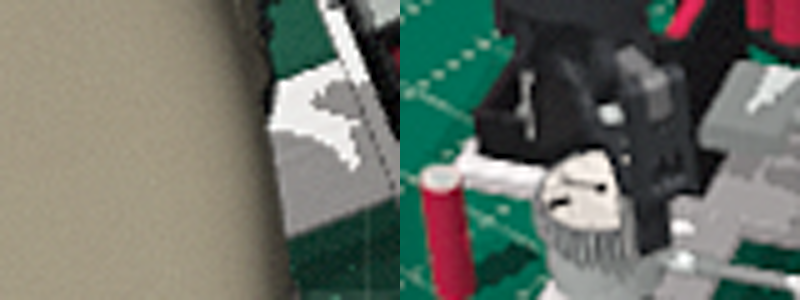

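The side view shows the two fingers straddling the bezel (dial at about (580,190) in the picture); the arm hides it from above. Closing now.

>>> {"op": "send_rows", "data": {
  "deltas": [
    {"dp":[0,0,0],"turn":0,"hand":-0.2},
    {"dp":[0,0,0],"turn":0,"hand":0.2},
    {"dp":[0,0,0],"turn":0,"hand":0.2},
    {"dp":[0,0,0],"turn":0,"hand":0.2}
  ]
}}

```text
time: 9.72
position: [550.7, 119.9, 84.8]
tcp_rot: [-2.588, -1.775, 0.001]
ft_force: [-6.2, 2.3, 9.9]
gripper_width: 0.65
gripper_force: 61.8
```

>>> {"op": "send_rows", "data": {
  "deltas": [
    {"dp":[0,0,0],"turn":0.5,"hand":0.2},
    {"dp":[0,0,0],"turn":1,"hand":0.2},
    {"dp":[0,0,0],"turn":1,"hand":0.2},
    {"dp":[0,0,0],"turn":1,"hand":0.2},
    {"dp":[0,0,0],"turn":1,"hand":0.2},
    {"dp":[0,0,0],"turn":1,"hand":0.2},
    {"dp":[0,0,0],"turn":1,"hand":0.2},
    {"dp":[0,0,0],"turn":1,"hand":0.2}
  ]
}}

```text
time: 10.72
position: [550.7, 119.9, 84.8]
tcp_rot: [-2.998, -0.927, 0.003]
ft_force: [-6.2, 2.9, 9.8]
gripper_width: 0.651
gripper_force: 62.0
```

>>> {"op": "send_rows", "data": {
  "deltas": [
    {"dp":[0,0,0],"turn":1,"hand":0.2},
    {"dp":[0,0,0],"turn":0.9,"hand":0.2},
    {"dp":[0,0,0],"turn":0,"hand":0.2},
    {"dp":[0,0,0],"turn":0,"hand":0.2}
  ]
}}

```text
time: 11.22
position: [550.6, 119.9, 84.8]
tcp_rot: [-3.059, -0.701, 0.003]
ft_force: [-6.8, 2.2, 9.5]
gripper_width: 0.652
gripper_force: 62.0
```

Run:
```python
from h import *
im,d=camera("side");u,v=272,255;cv2.imwrite("pics/g2.png",cv2.resize(im[v-24:v+24,u-32:u+32],(640,480),interpolation=cv2.INTER_CUBIC))
s=robot.sense();print(s["ft_force"],s["wrist_torque"],s["joint_pos"])
```

```text
[-6.49993614  2.39508704  9.67975033] [ 0.51520204  1.4106899  -0.0339929 ] [ 0.09828557  0.30773627 -0.35694752  0.90866487  0.00302305  2.78954186]
```

View pics/g2.png

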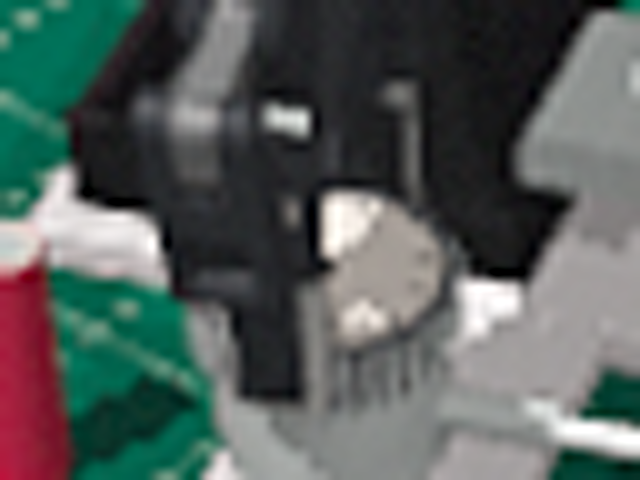

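>>> {"op": "send_rows", "data": {
  "deltas": [
    {"dp":[0,0,0],"turn":0,"hand":-1},
    {"dp":[0,0,0],"turn":0,"hand":-1},
    {"dp":[0,0,0],"turn":0,"hand":-1},
    {"dp":[0,0,0],"turn":0,"hand":-1},
    {"dp":[0,0,-0.6],"turn":0,"hand":-1},
    {"dp":[0,0,-1],"turn":0,"hand":-1},
    {"dp":[0,0,-1],"turn":0,"hand":-1},
    {"dp":[0,0,-0.6],"turn":0,"hand":-1}
  ]
}}

```text
time: 12.28
position: [553.6, 119.0, 182.3]
tcp_rot: [3.062, 0.7, 0.006]
ft_force: [0.3, 0.8, -1.4]
gripper_width: 1.001
gripper_force: 0.0
```

>>> {"op": "send_rows", "data": {
  "deltas": [
    {"dp":[-1,0.62,0],"turn":0,"hand":0},
    {"dp":[-1,0.62,0],"turn":0,"hand":1},
    {"dp":[-1,0.62,0],"turn":0,"hand":1},
    {"dp":[-1,0.62,0],"turn":0,"hand":1},
    {"dp":[-1,0.62,0],"turn":0,"hand":1},
    {"dp":[-1,0.62,0],"turn":0,"hand":1},
    {"dp":[0,0,0],"turn":1,"hand":1},
    {"dp":[0,0,0],"turn":0,"hand":1}
  ]
}}

```text
time: 13.28
position: [438.6, -60.3, 179.7]
tcp_rot: [3.088, 0.577, 0.001]
ft_force: [0.1, 0.2, 0.5]
gripper_width: 0.005
gripper_force: 0.0
```

Run:
```python
from h import *
im,d=camera("top");u,v=266,202;a=cv2.resize(im[v-20:v+20,u-20:u+20],(400,400),interpolation=cv2.INTER_CUBIC)
im,d=camera("side");u,v=272,257;b=cv2.resize(im[v-20:v+20,u-20:u+20],(400,400),interpolation=cv2.INTER_CUBIC)
cv2.imwrite("pics/g3.png",np.hstack([a,b]))
```

```text
(no output)
```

View pics/g3.png

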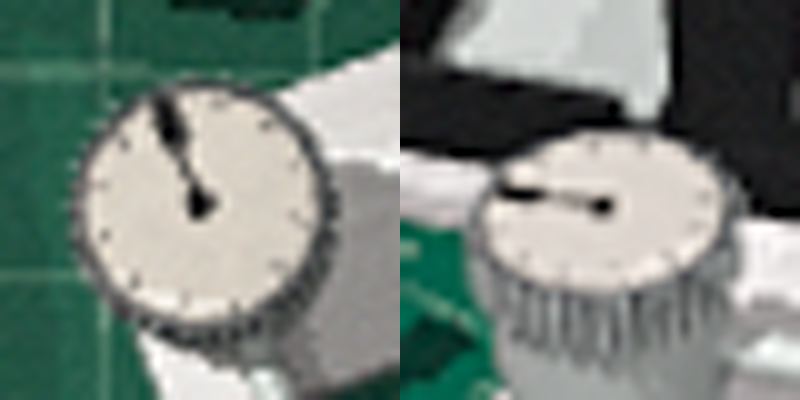

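The zero mark, at (167,118) in the left half, lies under the pointer: both point about 0.36 rad left of image-up, within 0.01 rad of each other. Next is the plate.

>>> {"op": "send_rows", "data": {
  "deltas": [
    {"dp":[0,0,1],"turn":0,"hand":1},
    {"dp":[0,0,1],"turn":0,"hand":1},
    {"dp":[0,0,1],"turn":0,"hand":1},
    {"dp":[0,0,0.8],"turn":0,"hand":1},
    {"dp":[0,0,0.4],"turn":0,"hand":1},
    {"dp":[0.4,-0.05,0],"turn":0,"hand":1},
    {"dp":[0.4,0,0],"turn":0,"hand":1},
    {"dp":[0,0,0],"turn":0,"hand":1}
  ]
}}

```text
time: 14.38
position: [463.4, -49.9, 54.7]
tcp_rot: [3.086, 0.579, 0.006]
ft_force: [-0.2, -0.3, 0.1]
gripper_width: -0.0
gripper_force: 0.0
```

>>> {"op": "send_rows", "data": {
  "deltas": [
    {"dp":[0.2,0,0],"turn":0,"hand":1},
    {"dp":[0.2,0,0],"turn":0,"hand":1},
    {"dp":[0,0,0],"turn":0,"hand":1}
  ]
}}

```text
time: 14.75
position: [470.9, -45.6, 53.1]
tcp_rot: [3.088, 0.578, -0.004]
ft_force: [-3.2, -1.5, 1.1]
gripper_width: 0.001
gripper_force: 0.0
```

>>> {"op": "send_rows", "data": {
  "deltas": [
    {"dp":[0.3,0,0],"turn":0,"hand":1},
    {"dp":[0.3,0,0],"turn":0,"hand":1},
    {"dp":[0.2,0,0],"turn":0,"hand":1},
    {"dp":[0,0,0],"turn":0,"hand":1}
  ]
}}

```text
time: 15.25
position: [490.4, -37.2, 52.4]
tcp_rot: [3.088, 0.577, -0.013]
ft_force: [-9.1, -3.1, 5.7]
gripper_width: -0.003
gripper_force: 0.0
```

>>> {"op": "send_rows", "data": {
  "deltas": [
    {"dp":[0.15,0,0],"turn":0,"hand":1},
    {"dp":[0.1,0,0],"turn":0,"hand":1},
    {"dp":[0,0,0],"turn":0,"hand":1}
  ]
}}

```text
time: 15.62
position: [496.4, -34.7, 52.4]
tcp_rot: [3.088, 0.576, -0.015]
ft_force: [-10.0, -5.0, 7.2]
gripper_width: -0.005
gripper_force: 0.0
```

>>> {"op": "send_rows", "data": {
  "deltas": [
    {"dp":[0.1,0,0],"turn":0,"hand":1},
    {"dp":[0,0,0],"turn":0,"hand":1}
  ]
}}

```text
time: 15.88
position: [497.2, -34.3, 52.3]
tcp_rot: [3.087, 0.575, -0.022]
ft_force: [-14.0, -6.6, 11.7]
gripper_width: -0.001
gripper_force: 0.0
```

>>> {"op": "send_rows", "data": {
  "deltas": [
    {"dp":[0.08,0,0],"turn":0,"hand":1},
    {"dp":[0,0,0],"turn":0,"hand":1}
  ]
}}

```text
time: 16.12
position: [497.1, -34.3, 51.9]
tcp_rot: [3.085, 0.574, -0.03]
ft_force: [-19.3, -10.0, 13.9]
gripper_width: 0.006
gripper_force: 0.0
```

The slide is on its stop: the force has risen to 22 N and the tool no longer moves. Backing off.

>>> {"op": "send_rows", "data": {
  "deltas": [
    {"dp":[-0.3,0,0],"turn":0,"hand":1},
    {"dp":[-0.5,0,0],"turn":0,"hand":1},
    {"dp":[-0.7,0,0],"turn":0,"hand":1},
    {"dp":[-0.7,0,0],"turn":0,"hand":1},
    {"dp":[0,0,-0.5],"turn":0,"hand":1},
    {"dp":[0,0,-1],"turn":0,"hand":1},
    {"dp":[0,0,-1],"turn":0,"hand":1},
    {"dp":[0,0,0],"turn":0,"hand":1}
  ]
}}

```text
time: 17.12
position: [448.8, -56.7, 132.2]
tcp_rot: [3.085, 0.577, 0.013]
ft_force: [0.1, -0.2, -0.5]
gripper_width: -0.0
gripper_force: 0.0
```

Run:
```python
from h import *
im,d=camera("top");a=cv2.resize(im[133:245,233:383],(400,300),interpolation=cv2.INTER_CUBIC)
im,d=camera("side");b=cv2.resize(im[195:300,225:365],(400,300),interpolation=cv2.INTER_CUBIC)
cv2.imwrite("pics/g4.png",np.hstack([a,b]));print(robot.sense()["ft_force"])
```

```text
[ 0.47461311  0.08291163 -0.10455406]
```

View pics/g4.png

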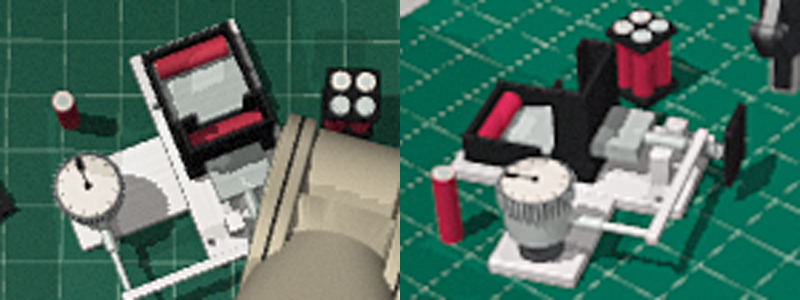

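One cell lies in the trough at (192,57), the others are still in the magazine at (228,125), the slide is out and the gauge reads zero.

```bash
python3 -c "
from station import robot
print(robot.hand_in())"
```

```text
the job is handed in; nothing more can be done
None
```

I zeroed the gauge, fed one cell into the trough with one full stroke, and let the slide spring back out. I then handed the job in at about 17 s on the robot clock; no verdict came back.

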